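# Pull the dust extractor's filter over the filings tray

## Robot

A 6-joint arm with a two-finger parallel gripper is mounted at the origin on the work surface. World frame = base frame: x ahead of the robot, y to its left, z up, the work surface at z = 0. Lengths are in m, angles in rad, forces in N, time in s.
With the tool pointing down it reaches from about 0.35 to 0.975 m from the base axis. Payload 4.9 kg.
Tool frame: the origin (TCP) lies on the centre line of the jaws, within the pads' length; the fingertips stand 11 mm ahead of it and the grasp point (between the pads) lies 8 mm behind it; z points along the fingers, y is the direction in which the jaws open and shut (so a half turn about z gives the same grasp; the last joint's range is limited). The gripper opens to 85 mm and grips with 20 to 120 N. Pads are 22 mm wide; open, the fingers measure 114 mm over their backs; the gripper's body (76 mm by 85 mm) begins 54 mm behind the grasp point. The pads swing forward as they close: fully open they stand 13 mm farther back than shut.
Start: joints at [1.172, 0.053, 1.613, -0, 1.476, -0.119], TCP at [0.173, 0.601, 0.242] pointing down, gripper open.
Joint ranges: [-3.01, 3.01], [-1.01, 2.22], [0.06, 2.58], [-1.02, 4.17], [0.09, 2.62], [-3.14, 3.14]. Speed limits (rad/s): [2.57, 2.57, 3.14, 3.14, 3.14, 3.14].

## Interface

Orientations are given as a rotation vector (axis times angle).
In Python, from station import ctrl gives the robot as it stands.
- The arm moves only by the tool send_rows, never from a script. Its argument "series" is a list of rows, each an object of numbers: "tx", "ty", "tz": the shift along the tool's x, y, z in cm; "wx", "wy", "wz": the turn, a rotation vector about the tool's x, y, z in rad; "jaw": the closure, from 0 (fully open) to 1 (shut). In form: [{"tx": .., "ty": .., "tz": .., "wx": .., "wy": .., "wz": .., "jaw": ..}, ...]. A call has 1 to 5 rows; each row shifts and turns the pose as measured when the row begins, along the tool's axes as they then stand; what a row does not reach is not made up. A row lasts 1/8 s, in which the tool goes at most 62.5 mm and 10.7 degrees, less where a joint would pass 70% of its speed; a pose out of reach is approached as far as the arm can. A call is refused whole if a number of a shift passes 6.25 or a number of a turn 0.188, either way. A call with a gripper value outside its range is refused whole. The fingers move at their own pace and stop on an object; "squeeze" is the grip in N (left out, the last holds). Time passes only in rows, so rows that do not move let the fingers close. It gives the time, the measured TCP pose, the force and the opening at its end, in the units of the state.
- ctrl.get_obs(): the state, without advancing time (a new reading comes with each control period).
- ctrl.get_image(name): name is "side" or "top"; returns the picture (384x512x3 uint8, red, green, blue); there is no depth.
- ctrl.camera_info(name): a dict with "mtx" (3x3 intrinsics, pixels), "k1" (the pictures are not rectified: a ray, as slopes to the right and down, at radius r is drawn at 1 + k1 r^2 times it, then the intrinsics apply), "R" (3x3) and "t" (3): a world point X has camera coordinates R X + t. Camera axes: x right, y down, z forward; pixel columns grow to the right and rows downward; lengths in m; the calibration is good to about 2 mm. A picture is of the moment at which its call begins. camera_info takes no time and is no camera call.
- ctrl.finish_job(): hands the job in, once; it reports no verdict.
The state is a dict: "t": time; "q": joint angles; "dq": joint speeds; "effort": joint torques, N m; "tool_pos": TCP position; "tool_rot": TCP orientation; "contact_force": force on the tool from outside, world axes, zero at the start; "wrist_torque": the same for the moment, N m; "opening": finger opening in m.
Only numpy, scipy, OpenCV 4.12 (cv2) and the standard library are available. Lean on these libraries where they do the work, as an engineer would, in place of code of your own. Each camera call takes 0.05 s, during which the arm holds its last target.

## Task

The bench dust extractor's filter is due for emptying and it is full of precious filings. First set the empty metal tray down on the rubber mat midway between the two steel blocks and let go of it; then squeeze the filter cassette's two side catches together, lift it straight out of the extractor and carry it, upright all the way, to the tray. Finish still holding it by the squeezed catches, upright, centred lengthways over the tray and clear of it by a few centimetres, with everything else on the bench left where it was.

Things in the scene. Friction and masses are not known exactly. Their poses are not given: they have to be found in the camera images.
- tray: The loose empty filings tray: open-topped, bare aluminium, 130 mm long (its x), 66 mm wide outside (its y), 28 mm high, walls and floor 3 mm, about 0.13 kg. Origin at the centre of its underside, z up. Best picked up across its 66 mm width by the outside of the long walls. It starts on the bare bench (z = 0), lying roughly along the world x axis.
- mat: The black rubber bench mat, fixed to the bench: 380 mm (its x) by 140 mm (its y), 2 mm thick. Origin at the centre of its underside. The two steel blocks stand on its two ends; the point midway between them is its centre, to within 10 mm.
- doming_block: Doming block: a 56 mm steel cube with round hollows in its faces, 1.3 kg, loose on one end of the mat, about 145 mm from the mat's centre along the mat's x (either end). Origin at the centre of its underside.
- bench_block: Bench block: a flat steel square 80 mm by 80 mm, 28 mm high with its rubber foot, 0.95 kg, loose on the other end of the mat, about 145 mm from the mat's centre. Origin at the centre of its underside.
- extractor: Dust extractor, fixed to the bench: grey steel box 240 mm (x, front to back) by 200 mm (y), flat top deck 100 mm above the bench. Origin at the centre of its underside; the barred suction mouth faces -x, to the robot. In mid-deck is the filter bay, an opening 79 mm (x) by 47 mm (y); the catches lock under its two y edges (plate 6 mm). The deck is bare for 72 mm beside each catch.
- cassette: Filter cassette in the extractor's bay: grey plastic, paper pleats, about 0.25 kg, 105 mm high. Origin at the centre of its underside, z up, axes along the extractor's. Seated: origin 45 mm above the bench; lower 55 mm (77 x 45 mm) in the bay with 1 mm play, head (90 mm in x, 44 mm in y, 50 mm high) above the deck. Locked unless both catches are pressed; then lifts straight up, free after 56 mm.
- catch_left_pad (a point): Centre of the outer face of the catch on the cassette's +y side: a ribbed black push pad 26 mm wide (x), 32 mm high (z), its centre 84 mm above the cassette's underside (29 mm above the deck when seated) and 28 mm from the cassette's middle plane when out.
- catch_right_pad (a point): The same on the cassette's -y side. The catches are 56 mm apart over their outer faces when out and 46 mm when fully pressed in, where they still stand 1 mm proud of the head.
- catch_left (a joint): Travel of the +y catch in metres: 0 out (locked), 0.005 fully in; the tooth is clear of the deck plate from about 0.0035. A spring of 3 N when out and 8 N when fully in pushes it out.
- catch_right (a joint): Travel of the -y catch, the same.
- flux_bottle: Bystander: white plastic bottle, 44 mm across, 130 mm high, standing near the back of the bench. Origin at its underside.
- lacquer_bottle: Bystander: small black bottle, 30 mm across, 75 mm high, beside the white one. Origin at its underside.
- wax_block: Bystander: blue wax block 60 x 42 x 34 mm on the bench near the robot, between it and the extractor. Origin at the centre of its underside.
- scratch_brush: Bystander: hand brush 160 mm long lying on the bench beyond the tray. Origin near its middle.
- pickle_jar: Bystander: amber jar with a steel lid, 60 mm across, 70 mm high, to the right of the mat. Origin at its underside.
- pliers: Bystander: pliers with black handles, 155 mm long, lying to the right of the mat. Origin at the pivot.
- parts_box: Bystander: flat orange parts box with a clear lid, 92 x 152 x 36 mm, at the back of the bench. Origin at the centre of its underside.
Not all that is in view belongs to the job. There is more than one size of the cassette; the job needs the smaller.

How it is judged:
By the outcome, as a careful person would: the job done as asked, in the order asked, and still so for the second after the job is handed in, while the arm keeps its last pose, push and grip.
It also fails if it takes over 59 s, if anything falls off the work surface, if the arm or the gripper's body presses on something with over 40 N, if the wrist force passes 120 N, or if a joint passes its speed limit or range.

## Working session

There is one attempt and no reset: what is moved stays moved. The work goes in short steps, Python scripts to look and compute and a tool call to move; the robot and the scene stay as the last step left them, time stands still between calls to the robot, and variables do not carry over. Pictures are saved under pics/ and viewed, and the job is handed in when it is done.

Besides the shell and the picture viewer there is one more tool, called after "Call:" in YAML: its name, and indented under it one key for each argument. send_rows: Moves the arm, as the interface text tells. Its arguments: {"type":"object","properties":{"series":{"type":"array"},"squeeze":{"type":"number"}},"required":["series"]}

```bash
ls; mkdir -p pics; python3 - <<'E'
from station import ctrl
import cv2
print(ctrl.get_obs())
for n in("side","top"):
    im=ctrl.get_image(n); cv2.imwrite(f"pics/{n}0.png",im[:,:,::-1]); print(n,ctrl.camera_info(n))
E
```

```text
pics
{'t': 0.0, 'q': array([ 1.17199760e+00,  5.33490086e-02,  1.61429800e+00, -7.36961806e-06,
        1.47596613e+00, -1.19009214e-01]), 'dq': array([ 0.0012419 , -0.00032869, -0.00020408,  0.00011115, -0.00021452,
       -0.00016871]), 'effort': array([-8.61893859e-04, -3.93669641e+01, -3.70189011e+01, -1.03539110e-04,
        7.03986967e-03, -1.42565443e-05]), 'tool_pos': array([0.17237079, 0.60014317, 0.24106546]), 'tool_rot': array([-4.37987781e-01, -3.11039488e+00,  3.07044245e-03]), 'contact_force': array([ 0.4469076 , -0.43468845,  1.4349714 ]), 'wrist_torque': array([-0.00030214,  0.08717256,  0.02456869]), 'opening': 0.08537750052165276}
side {'mtx': array([[470.52015315,   0.        , 256.32339198],
       [  0.        , 470.52015315, 191.62919912],
       [  0.        ,   0.        ,   1.        ]]), 'k1': -0.08752536391829062, 'R': array([[ 0.71617058, -0.69772919,  0.01654325],
       [-0.49886116, -0.52833573, -0.68702176],
       [ 0.48809553,  0.48377199, -0.7264485 ]]), 't': array([-0.44420919,  0.31951179,  1.26345263])}
top {'mtx': array([[494.99882286,   0.        , 255.03051999],
       [  0.        , 494.99882286, 192.00592359],
       [  0.        ,   0.        ,   1.        ]]), 'k1': -0.06446280398618387, 'R': array([[-1.12626522e-02, -9.99936387e-01,  6.12505216e-04],
       [-9.98246796e-01,  1.12080218e-02, -5.81181097e-02],
       [ 5.81075477e-02, -1.26599542e-03, -9.98309526e-01]]), 't': array([-0.06682869,  0.56388587,  1.52142214])}
```

View pics/side0.png

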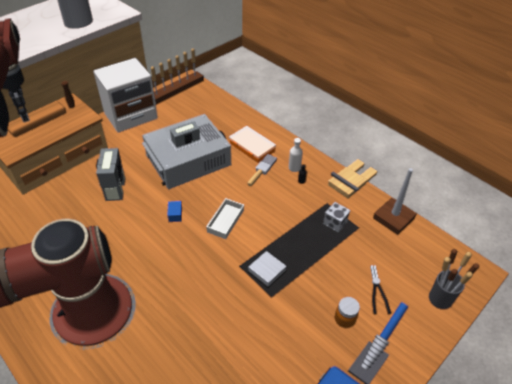

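View pics/top0.png

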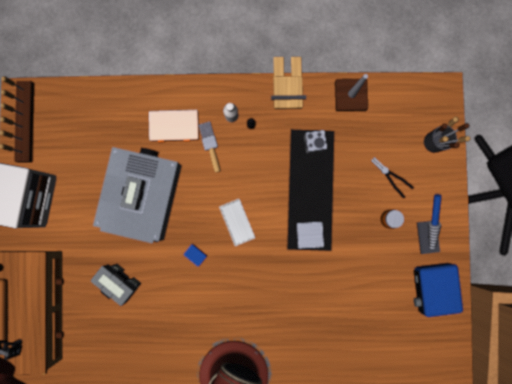

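```bash
cat > h.py <<'E'
import numpy as np, cv2
from station import ctrl
from scipy.spatial.transform import Rotation as Rn
CI={n:ctrl.camera_info(n) for n in("side","top")}
def ray(n,uv):
    c=CI[n]; K=c["mtx"]
    d=cv2.undistortPoints(np.array([[uv]],float),K,np.array([c["k1"],0,0,0.]))[0,0]
    R=c["R"]; return -R.T@c["t"], R.T@np.array([d[0],d[1],1.])
def pl(n,uv,z):
    o,d=ray(n,uv); return o+d*(z-o[2])/d[2]
def proj(n,X):
    c=CI[n]; r,_=cv2.Rodrigues(c["R"])
    return cv2.projectPoints(np.array(X,float).reshape(-1,3),r,c["t"],c["mtx"],np.array([c["k1"],0,0,0.]))[0][:,0]
def snap(n,f): 
    im=ctrl.get_image(n)[:,:,::-1].copy(); cv2.imwrite(f"pics/{f}.png",im); return im
def crop(im,x0,y0,x1,y1,s): return cv2.resize(im[y0:y1,x0:x1],None,fx=s,fy=s,interpolation=cv2.INTER_CUBIC)
E
python3 - <<'E'
from h import *
s=cv2.imread("pics/side0.png");t=cv2.imread("pics/top0.png")
cv2.imwrite("pics/c1.png",crop(s,90,110,240,220,5))
cv2.imwrite("pics/c2.png",crop(t,85,135,215,310,3))
cv2.imwrite("pics/c3.png",crop(t,215,120,345,260,4))
E
```

```text
(no output)
```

View pics/c1.png

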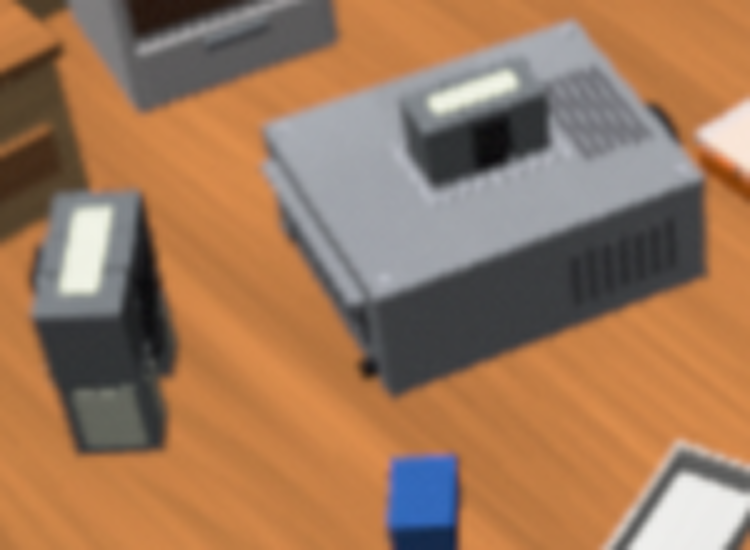

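View pics/c2.png

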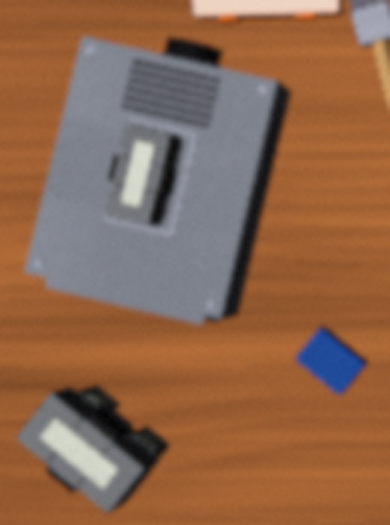

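View pics/c3.png

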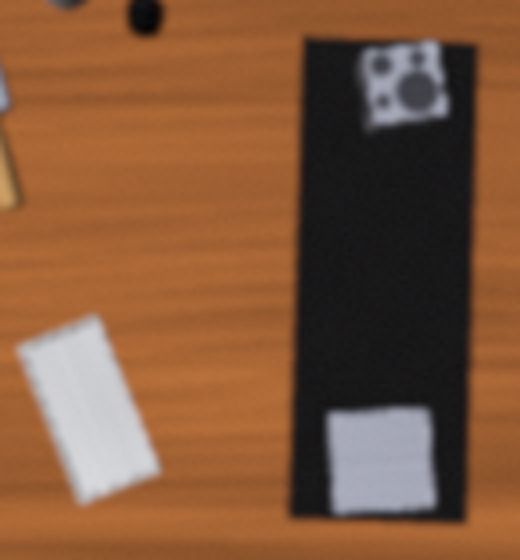

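```bash
python3 - <<'E'
from h import *
s=cv2.imread("pics/side0.png");t=cv2.imread("pics/top0.png")
def blob(n,im,box,cond,z,name):
    x0,y0,x1,y1=box
    h=cv2.cvtColor(im,cv2.COLOR_BGR2HSV)
    m=np.zeros(im.shape[:2],np.uint8); sub=cond(h.astype(int))[y0:y1,x0:x1]; m[y0:y1,x0:x1]=sub*255
    cs,_=cv2.findContours(m,cv2.RETR_EXTERNAL,cv2.CHAIN_APPROX_NONE)
    c=max(cs,key=cv2.contourArea)
    P=np.array([pl(n,p[0],z)[:2] for p in c])*1000
    r=cv2.minAreaRect(P.astype(np.float32)); b=cv2.boxPoints(r)
    e=[b[1]-b[0],b[2]-b[1]]; L=max(e,key=np.linalg.norm)
    print(n,name,"ctr",np.round(r[0],1),"size",np.round(sorted(r[1]),1),"ang long",round(np.degrees(np.arctan2(L[1],L[0])),1),"px",np.round(c[:,0].mean(0)))
white=lambda h:(h[...,1]<60)&(h[...,2]>120)
light=lambda h:(h[...,1]<80)&(h[...,2]>110)
blk=lambda h:(h[...,2]<60)
cream=lambda h:(h[...,2]>170)
blob("top",t,(210,190,265,255),light,.028,"tray")
blob("side",s,(200,190,255,245),lambda h:(h[...,1]<90),.02,"tray")
blob("top",t,(280,120,345,260),lambda h:(h[...,2]<60)|(h[...,1]<80),.002,"mat+blocks")
blob("top",t,(290,215,332,250),light,.030,"bench")
blob("top",t,(295,132,332,158),light,.058,"dome")
blob("top",t,(115,170,145,215),cream,.15,"label")
blob("side",s,(165,115,210,150),cream,.15,"label")
blob("top",t,(85,260,145,310),cream,.15,"biglabel")
blob("top",t,(90,140,185,250),lambda h:(h[...,1]<80)&(h[...,2]>90),.1,"deck")
blob("top",t,(180,240,210,270),lambda h:(abs(h[...,0]-115)<15)&(h[...,1]>120),.034,"wax")
blob("top",t,(145,105,200,142),lambda h:(h[...,1]<100)&(h[...,2]>110),.036,"partsbox")
E
```

```text
top tray ctr [471.1 -15.9] size [ 68.4 132.4] ang long 21.3 px [237. 222.]
side tray ctr [468.4 -14.8] size [ 76.2 149. ] ang long 21.6 px [225. 218.]
top mat+blocks ctr [ 572.  -247.8] size [134. 376.] ang long -2.6 px [311. 190.]
top bench ctr [ 429.1 -240. ] size [77.8 78.1] ang long -87.4 px [310. 235.]
top dome ctr [ 716.7 -260. ] size [57.8 57.8] ang long -81.8 px [317. 141.]
top label ctr [558.  281.9] size [18.2 60.1] ang long -14.0 px [130. 192.]
side label ctr [594.8 315. ] size [ 66.1 150.6] ang long -36.4 px [186. 119.]
top biglabel ctr [294.3 337.7] size [23.3 76.9] ang long 50.9 px [111. 286.]
top deck ctr [553.2 282.9] size [200.9 250.6] ang long -13.6 px [135. 195.]
top wax ctr [371.9 112.9] size [39. 55.] ang long 51.0 px [195. 255.]
top partsbox ctr [774.4 177.3] size [ 94.  158.5] ang long -89.3 px [173. 125.]
```

```bash
cat >> h.py <<'E'
def plan(p,yaw):
    o=ctrl.get_obs(); R=Rn.from_rotvec(o["tool_rot"]).as_matrix()
    ty=R[:,1]; cur=np.degrees(np.arctan2(ty[1],ty[0]))
    d=(yaw-cur+90)%180-90
    T=Rn.from_euler("z",d,degrees=True).as_matrix()@np.column_stack([np.r_[0,0,0],]*3) if 0 else None
    a=np.radians(cur+d); y=np.array([np.cos(a),np.sin(a),0]); z=np.array([0,0,-1.]); x=np.cross(y,z)
    G=np.column_stack([x,y,z]); w=Rn.from_matrix(R.T@G).as_rotvec()
    print("t",round(o["t"],2),"pos",np.round(o["tool_pos"],4),"yaw",round(cur,1),"q6",round(o["q"][5],2),"open",round(o["opening"],4),"F",np.round(o["contact_force"],1))
    print("turn(rad)",np.round(w,3),"shift now-axes(cm)",np.round(R.T@(np.array(p)-o["tool_pos"])*100,2),"shift after-turn axes",np.round(G.T@(np.array(p)-o["tool_pos"])*100,2))
E
python3 -c "
from h import *
plan([.471,-.016,.2],111.3)"
```

```text
t 0.1 pos [0.1724 0.6002 0.2411] yaw 74.0 q6 -0.12 open 0.0854 F [ 0.1  0.2 -0. ]
turn(rad) [-0.002 -0.001 -0.652] shift now-axes(cm) [-45.72 -50.97   4.2 ] shift after-turn axes [ -5.44 -68.26   4.11]
```

Call:
send_rows:
  series:
    - {"wz": -0.163,"tz": -1,"jaw": 0}
    - {"wz": -0.163,"tz": -1,"jaw": 0}
    - {"wz": -0.163,"jaw": 0}
    - {"wz": -0.163,"jaw": 0}
    - {"wz": 0,"jaw": 0}

```text
invalid input at $.series[0]: expected keys tx, ty, tz, wx, wy, wz, jaw
```

```bash
python3 -c "
from h import *
plan([.471,-.016,.2],111.3)"
```

```text
t 0.1 pos [0.1724 0.6002 0.2411] yaw 74.0 q6 -0.12 open 0.0854 F [ 0.1  0.2 -0. ]
turn(rad) [-0.002 -0.001 -0.652] shift now-axes(cm) [-45.72 -50.97   4.2 ] shift after-turn axes [ -5.44 -68.26   4.11]
```

Call:
send_rows:
  series:
    - {"tx": 0,"ty": 0,"tz": -1,"wx": 0,"wy": 0,"wz": -0.163,"jaw": 0}
    - {"tx": 0,"ty": 0,"tz": -1,"wx": 0,"wy": 0,"wz": -0.163,"jaw": 0}
    - {"tx": 0,"ty": 0,"tz": 0,"wx": 0,"wy": 0,"wz": -0.163,"jaw": 0}
    - {"tx": 0,"ty": 0,"tz": 0,"wx": 0,"wy": 0,"wz": -0.163,"jaw": 0}
    - {"tx": 0,"ty": -5,"tz": 0,"wx": 0,"wy": 0,"wz": 0,"jaw": 0}

```text
t: 0.72
tool_pos: [0.1904, 0.5532, 0.2577]
tool_rot: [0.619, -3.075, 0.011]
contact_force: [0.1, -0.1, 0.8]
opening: 0.0854
```

```bash
python3 -c "
from h import *
plan([.471,-.016,.2],111.3)"
```

```text
t 0.72 pos [0.1904 0.5532 0.2577] yaw 112.8 q6 -0.86 open 0.0854 F [ 0.1 -0.1  0.8]
turn(rad) [-0.006 -0.006  0.026] shift now-axes(cm) [ -3.89 -63.31   6.12] shift after-turn axes [ -5.46 -63.22   5.77]
```

Call:
send_rows:
  series:
    - {"tx": -0.4,"ty": -6,"tz": 0,"wx": 0,"wy": 0,"wz": 0.026,"jaw": 0}
    - {"tx": -0.5,"ty": -6,"tz": 0,"wx": 0,"wy": 0,"wz": 0,"jaw": 0}
    - {"tx": -0.5,"ty": -6,"tz": 0,"wx": 0,"wy": 0,"wz": 0,"jaw": 0}
    - {"tx": -0.5,"ty": -6,"tz": 0,"wx": 0,"wy": 0,"wz": 0,"jaw": 0}
    - {"tx": -0.5,"ty": -6,"tz": 0,"wx": 0,"wy": 0,"wz": 0,"jaw": 0}

```text
t: 1.35
tool_pos: [0.3245, 0.2751, 0.2568]
tool_rot: [0.586, -3.08, 0.016]
contact_force: [1.4, 0.0, 0.9]
opening: 0.0857
```

Call:
send_rows:
  series:
    - {"tx": -0.5,"ty": -6,"tz": 0,"wx": 0,"wy": 0,"wz": 0,"jaw": 0}
    - {"tx": -0.5,"ty": -6,"tz": 0,"wx": 0,"wy": 0,"wz": 0,"jaw": 0}
    - {"tx": -0.5,"ty": -6,"tz": 0,"wx": 0,"wy": 0,"wz": 0,"jaw": 0}
    - {"tx": -0.5,"ty": -6,"tz": 1,"wx": 0,"wy": 0,"wz": 0,"jaw": 0}
    - {"tx": -0.5,"ty": -6,"tz": 2,"wx": 0,"wy": 0,"wz": 0,"jaw": 0}

```text
t: 1.98
tool_pos: [0.4591, -0.0021, 0.2304]
tool_rot: [0.587, -3.086, 0.017]
contact_force: [1.6, -0.9, 0.3]
opening: 0.0854
```

```bash
python3 -c "
from h import *
plan([.471,-.016,.1],111.3)"
```

```text
t 1.98 pos [ 0.4591 -0.0021  0.2304] yaw 111.5 q6 -2.11 open 0.0854 F [ 1.6 -0.9  0.3]
turn(rad) [-0.011 -0.002  0.004] shift now-axes(cm) [-0.63 -1.6  13.05] shift after-turn axes [-0.6  -1.73 13.04]
```

Call:
send_rows:
  series:
    - {"tx": -0.6,"ty": -1.7,"tz": 4,"wx": -0.011,"wy": -0.002,"wz": 0.004,"jaw": 0}
    - {"tx": 0,"ty": 0,"tz": 4,"wx": 0,"wy": 0,"wz": 0,"jaw": 0}
    - {"tx": 0,"ty": 0,"tz": 4,"wx": 0,"wy": 0,"wz": 0,"jaw": 0}
    - {"tx": 0,"ty": 0,"tz": 1,"wx": 0,"wy": 0,"wz": 0,"jaw": 0}
    - {"tx": 0,"ty": 0,"tz": 0,"wx": 0,"wy": 0,"wz": 0,"jaw": 0}

```text
t: 2.6
tool_pos: [0.4709, -0.0211, 0.0954]
tool_rot: [0.567, -3.087, -0.002]
contact_force: [-0.2, -0.3, -0.0]
opening: 0.0856
```

```bash
python3 -c "
from h import *
plan([.471,-.016,.014],111.3)
s=snap('side','side1');t=snap('top','top1')
cv2.imwrite('pics/c4.png',np.hstack([crop(s,180,150,280,260,4),crop(t,190,170,290,280,4)]))"
```

```text
t 2.6 pos [ 0.4709 -0.0211  0.0954] yaw 110.8 q6 -2.14 open 0.0856 F [-0.2 -0.3 -0. ]
turn(rad) [ 0.002 -0.003 -0.009] shift now-axes(cm) [-0.21  0.46  8.14] shift after-turn axes [-0.19  0.47  8.14]
```

View pics/c4.png

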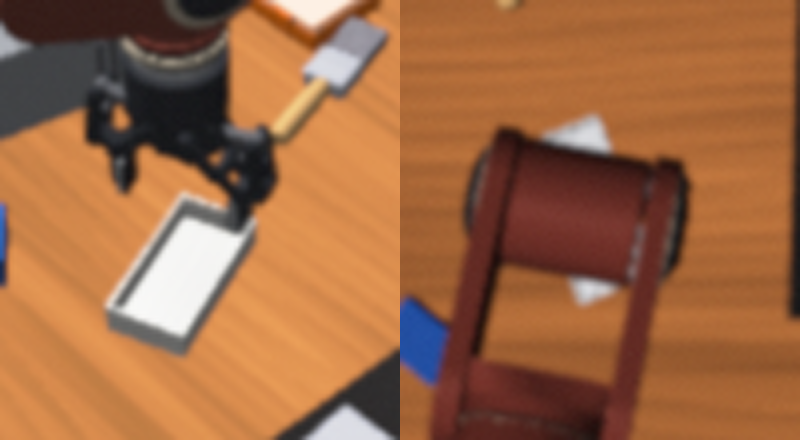

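Call:
send_rows:
  series:
    - {"tx": -0.2,"ty": 0.45,"tz": 2,"wx": 0,"wy": -0.003,"wz": -0.009,"jaw": 0}
    - {"tx": 0,"ty": 0,"tz": 2,"wx": 0,"wy": 0,"wz": 0,"jaw": 0}
    - {"tx": 0,"ty": 0,"tz": 0,"wx": 0,"wy": 0,"wz": 0,"jaw": 0}

```text
t: 3.08
tool_pos: [0.4772, -0.0165, 0.0628]
tool_rot: [-0.581, 3.073, -0.006]
contact_force: [-0.2, -0.1, -0.5]
opening: 0.0852
```

```bash
python3 -c "
from h import *
plan([.471,-.016,.014],111.3)"
```

```text
t 3.08 pos [ 0.4772 -0.0165  0.0628] yaw 111.4 q6 -2.14 open 0.0852 F [-0.2 -0.1 -0.5]
turn(rad) [-0.006  0.013  0.002] shift now-axes(cm) [0.62 0.31 4.87] shift after-turn axes [0.56 0.27 4.88]
```

Call:
send_rows:
  series:
    - {"tx": 0.5,"ty": 0.3,"tz": 1.5,"wx": -0.004,"wy": 0.01,"wz": 0,"jaw": 0}
    - {"tx": 0,"ty": 0,"tz": 1.5,"wx": 0,"wy": 0,"wz": 0,"jaw": 0}
    - {"tx": 0,"ty": 0,"tz": 0,"wx": 0,"wy": 0,"wz": 0,"jaw": 0}
    - {"tx": 0,"ty": 0,"tz": 0,"wx": 0,"wy": 0,"wz": 0,"jaw": 0}

```text
t: 3.58
tool_pos: [0.4739, -0.0159, 0.0342]
tool_rot: [-0.583, 3.079, -0.006]
contact_force: [0.6, 0.4, 0.5]
opening: 0.0852
```

```bash
python3 -c "
from h import *
plan([.471,-.016,.014],111.3)"
```

```text
t 3.58 pos [ 0.4739 -0.0159  0.0342] yaw 111.4 q6 -2.14 open 0.0852 F [0.6 0.4 0.5]
turn(rad) [-0.005  0.007  0.002] shift now-axes(cm) [0.29 0.1  2.02] shift after-turn axes [0.27 0.09 2.02]
```

Call:
send_rows:
  series:
    - {"tx": 0.2,"ty": 0.1,"tz": 1,"wx": -0.005,"wy": 0.007,"wz": 0,"jaw": 0}
    - {"tx": 0,"ty": 0,"tz": 0.9,"wx": 0,"wy": 0,"wz": 0,"jaw": 0}
    - {"tx": 0,"ty": 0,"tz": 0,"wx": 0,"wy": 0,"wz": 0,"jaw": 0.15}
    - {"tx": 0,"ty": 0,"tz": 0,"wx": 0,"wy": 0,"wz": 0,"jaw": 0.2}
    - {"tx": 0,"ty": 0,"tz": 0,"wx": 0,"wy": 0,"wz": 0,"jaw": 0.25}
  squeeze: 25

```text
t: 4.2
tool_pos: [0.472, -0.0159, 0.0143]
tool_rot: [-0.584, 3.087, -0.0]
contact_force: [-0.3, 0.4, -1.0]
opening: 0.0653
```

Call:
send_rows:
  series:
    - {"tx": 0,"ty": 0,"tz": 0,"wx": 0,"wy": 0,"wz": 0,"jaw": 0.35}
    - {"tx": 0,"ty": 0,"tz": 0,"wx": 0,"wy": 0,"wz": 0,"jaw": 0.4}
    - {"tx": 0,"ty": 0,"tz": 0,"wx": 0,"wy": 0,"wz": 0,"jaw": 0.4}

```text
t: 4.58
tool_pos: [0.4719, -0.0158, 0.0143]
tool_rot: [-0.584, 3.087, 0.0]
contact_force: [-0.3, -0.2, -0.8]
opening: 0.0659
```

```bash
python3 -c "
from h import *
plan([.471,-.016,.014],111.3)"
```

```text
t 4.58 pos [ 0.4719 -0.0158  0.0143] yaw 111.4 q6 -2.14 open 0.0659 F [-0.3 -0.2 -0.8]
turn(rad) [-0.     0.     0.002] shift now-axes(cm) [0.09 0.01 0.03] shift after-turn axes [0.09 0.01 0.03]
```

Call:
send_rows:
  series:
    - {"tx": 0,"ty": 0,"tz": -1,"wx": 0,"wy": 0,"wz": 0,"jaw": 0.4}
    - {"tx": 0,"ty": 0,"tz": -3,"wx": 0,"wy": 0,"wz": 0,"jaw": 0.4}
    - {"tx": 0,"ty": 0,"tz": -4,"wx": 0,"wy": 0,"wz": 0,"jaw": 0.4}
    - {"tx": 0,"ty": 0,"tz": -3,"wx": 0,"wy": 0,"wz": 0.1,"jaw": 0.4}
    - {"tx": 0,"ty": 0,"tz": 0,"wx": 0,"wy": 0,"wz": 0.15,"jaw": 0.4}

```text
t: 5.2
tool_pos: [0.4718, -0.0158, 0.1301]
tool_rot: [-0.183, 3.135, -0.0]
contact_force: [0.3, -0.3, -0.7]
opening: 0.0655
```

```bash
python3 -c "
from h import *
plan([.5725,-.249,.12],87.4)"
```

```text
t 5.2 pos [ 0.4718 -0.0158  0.1301] yaw 96.7 q6 -1.88 open 0.0655 F [ 0.3 -0.3 -0.7]
turn(rad) [-0.     0.001  0.162] shift now-axes(cm) [ -7.29 -24.34   1.02] shift after-turn axes [-11.12 -22.84   1.01]
```

Call:
send_rows:
  series:
    - {"tx": 0,"ty": 0,"tz": 0,"wx": 0,"wy": 0,"wz": 0.162,"jaw": 0.4}
    - {"tx": -2.3,"ty": -4.6,"tz": 0,"wx": 0,"wy": 0,"wz": 0,"jaw": 0.4}
    - {"tx": -2.3,"ty": -4.6,"tz": 0,"wx": 0,"wy": 0,"wz": 0,"jaw": 0.4}
    - {"tx": -2.3,"ty": -4.6,"tz": 0,"wx": 0,"wy": 0,"wz": 0,"jaw": 0.4}
    - {"tx": -2.3,"ty": -4.6,"tz": 0,"wx": 0,"wy": 0,"wz": 0,"jaw": 0.4}

```text
t: 5.82
tool_pos: [0.5572, -0.2064, 0.1359]
tool_rot: [0.072, 3.133, -0.001]
contact_force: [-0.3, 0.1, -1.8]
opening: 0.0655
```

Call:
send_rows:
  series:
    - {"tx": -1.5,"ty": -3,"tz": 0,"wx": 0,"wy": 0,"wz": 0,"jaw": 0.4}
    - {"tx": 0,"ty": 0,"tz": 0,"wx": 0,"wy": 0,"wz": 0,"jaw": 0.4}

```text
t: 6.08
tool_pos: [0.5722, -0.2416, 0.1377]
tool_rot: [0.078, 3.131, -0.003]
contact_force: [-0.1, 0.5, -0.9]
opening: 0.0657
```

```bash
python3 -c "
from h import *
plan([.5725,-.249,.017],87.4)"
```

```text
t 6.08 pos [ 0.5722 -0.2416  0.1377] yaw 87.2 q6 -2.04 open 0.0657 F [-0.1  0.5 -0.9]
turn(rad) [-0.002  0.01  -0.004] shift now-axes(cm) [ 0.05 -0.72 12.07] shift after-turn axes [-0.06 -0.74 12.07]
```

Call:
send_rows:
  series:
    - {"tx": 0,"ty": -0.7,"tz": 3,"wx": 0,"wy": 0.01,"wz": 0,"jaw": 0.4}
    - {"tx": 0,"ty": 0,"tz": 3,"wx": 0,"wy": 0,"wz": 0,"jaw": 0.4}
    - {"tx": 0,"ty": 0,"tz": 3,"wx": 0,"wy": 0,"wz": 0,"jaw": 0.4}
    - {"tx": 0,"ty": 0,"tz": 0,"wx": 0,"wy": 0,"wz": 0,"jaw": 0.4}
    - {"tx": 0,"ty": 0,"tz": 0,"wx": 0,"wy": 0,"wz": 0,"jaw": 0.4}

```text
t: 6.7
tool_pos: [0.5729, -0.2465, 0.05]
tool_rot: [0.075, 3.138, -0.003]
contact_force: [0.6, 0.3, -0.7]
opening: 0.0651
```

```bash
python3 -c "
from h import *
plan([.5725,-.249,.017],87.4)"
```

```text
t 6.7 pos [ 0.5729 -0.2465  0.05  ] yaw 87.3 q6 -2.05 open 0.0651 F [ 0.6  0.3 -0.7]
turn(rad) [-0.002  0.003 -0.002] shift now-axes(cm) [ 0.04 -0.25  3.3 ] shift after-turn axes [ 0.03 -0.25  3.3 ]
```

Call:
send_rows:
  series:
    - {"tx": 0,"ty": -0.25,"tz": 1.5,"wx": 0,"wy": 0.003,"wz": 0,"jaw": 0.4}
    - {"tx": 0,"ty": 0,"tz": 1,"wx": 0,"wy": 0,"wz": 0,"jaw": 0.4}
    - {"tx": 0,"ty": 0,"tz": 0.5,"wx": 0,"wy": 0,"wz": 0,"jaw": 0.4}
    - {"tx": 0,"ty": 0,"tz": 0,"wx": 0,"wy": 0,"wz": 0,"jaw": 0.4}

```text
t: 7.2
tool_pos: [0.5745, -0.2498, 0.0212]
tool_rot: [0.074, 3.137, -0.007]
contact_force: [-0.0, 0.1, -1.6]
opening: 0.0653
```

```bash
python3 -c "
from h import *
plan([.5725,-.249,.0165],87.4)"
```

```text
t 7.2 pos [ 0.5745 -0.2498  0.0212] yaw 87.3 q6 -2.05 open 0.0653 F [-0.   0.1 -1.6]
turn(rad) [-0.004  0.004 -0.002] shift now-axes(cm) [0.2  0.07 0.47] shift after-turn axes [0.2  0.07 0.47]
```

Call:
send_rows:
  series:
    - {"tx": 0.2,"ty": 0.07,"tz": 0.25,"wx": -0.004,"wy": 0.004,"wz": 0,"jaw": 0.4}
    - {"tx": 0,"ty": 0,"tz": 0.25,"wx": 0,"wy": 0,"wz": 0,"jaw": 0.4}
    - {"tx": 0,"ty": 0,"tz": 0,"wx": 0,"wy": 0,"wz": 0,"jaw": 0.4}

```text
t: 7.58
tool_pos: [0.5729, -0.2493, 0.0165]
tool_rot: [0.075, 3.14, -0.001]
contact_force: [-0.5, -0.2, -0.7]
opening: 0.0656
```

```bash
python3 -c "
from h import *
plan([.5725,-.249,.0165],87.4)
s=snap('side','side2')
cv2.imwrite('pics/c5.png',crop(s,220,180,380,300,5))"
```

```text
t 7.58 pos [ 0.5729 -0.2493  0.0165] yaw 87.3 q6 -2.05 open 0.0656 F [-0.5 -0.2 -0.7]
turn(rad) [-0.     0.    -0.002] shift now-axes(cm) [0.04 0.02 0.  ] shift after-turn axes [0.04 0.02 0.  ]
```

View pics/c5.png

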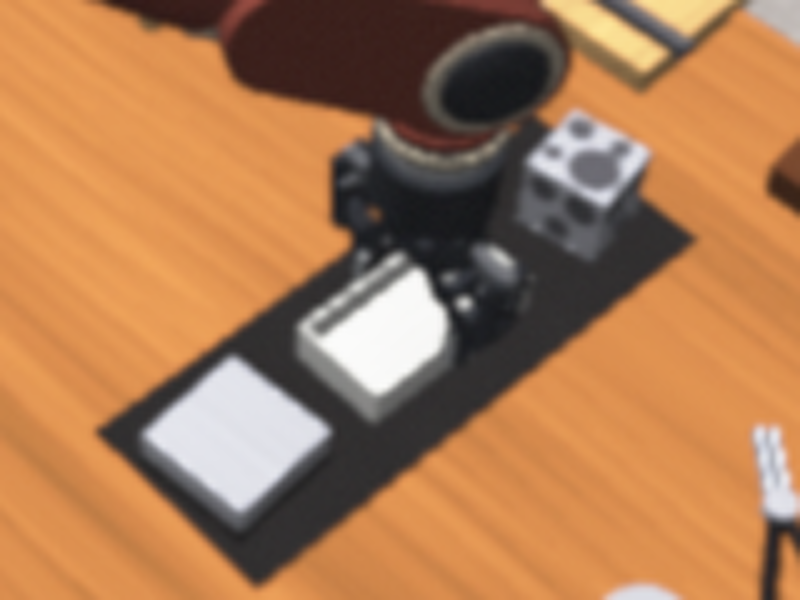

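Call:
send_rows:
  series:
    - {"tx": 0,"ty": 0,"tz": 0.03,"wx": 0,"wy": 0,"wz": 0,"jaw": 0.3}
    - {"tx": 0,"ty": 0,"tz": 0,"wx": 0,"wy": 0,"wz": 0,"jaw": 0.15}
    - {"tx": 0,"ty": 0,"tz": 0,"wx": 0,"wy": 0,"wz": 0,"jaw": 0}
    - {"tx": 0,"ty": 0,"tz": 0,"wx": 0,"wy": 0,"wz": 0,"jaw": 0}
    - {"tx": 0,"ty": 0,"tz": -1,"wx": 0,"wy": 0,"wz": 0,"jaw": 0}

```text
t: 8.25
tool_pos: [0.5728, -0.2492, 0.0267]
tool_rot: [0.075, 3.141, -0.0]
contact_force: [0.3, -0.5, 0.8]
opening: 0.0855
```

Call:
send_rows:
  series:
    - {"tx": 0,"ty": 0,"tz": -5,"wx": 0,"wy": 0,"wz": 0,"jaw": 0}
    - {"tx": 0,"ty": 0,"tz": -6,"wx": 0,"wy": 0,"wz": 0,"jaw": 0}
    - {"tx": 0,"ty": 0,"tz": -6,"wx": 0,"wy": 0,"wz": 0,"jaw": 0}
    - {"tx": 0,"ty": 3,"tz": -5,"wx": 0,"wy": 0,"wz": 0.1,"jaw": 0}
    - {"tx": 0,"ty": 6,"tz": 0,"wx": 0,"wy": 0,"wz": 0.094,"jaw": 0}

```text
t: 8.88
tool_pos: [0.5836, -0.1612, 0.2589]
tool_rot: [0.397, 3.111, -0.002]
contact_force: [0.9, 0.3, 0.4]
opening: 0.0852
```

```bash
python3 -c "
from h import *
plan([.557,.282,.24],76.2)
s=snap('side','side3')
cv2.imwrite('pics/c6.png',crop(s,220,180,380,300,5))"
```

```text
t 8.88 pos [ 0.5836 -0.1612  0.2589] yaw 75.5 q6 -1.71 open 0.0852 F [0.9 0.3 0.4]
turn(rad) [-0.     0.006 -0.013] shift now-axes(cm) [13.71 42.24  1.8 ] shift after-turn axes [13.15 42.41  1.89]
```

View pics/c6.png

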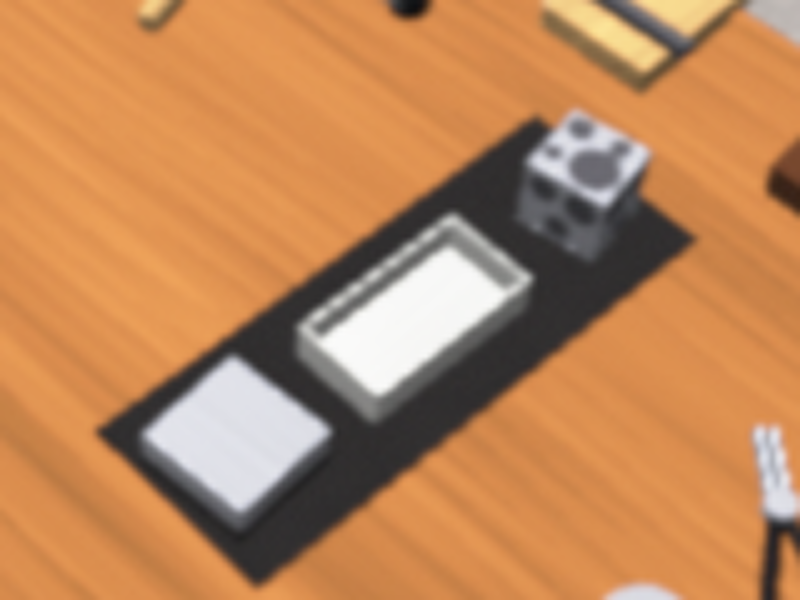

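```bash
python3 - <<'E'
from h import *
s=cv2.imread("pics/side0.png");t=cv2.imread("pics/top0.png")
def lab(n,im,box):
    x0,y0,x1,y1=box; g=im[y0:y1,x0:x1].min(2).astype(float); r=im[y0:y1,x0:x1,2].astype(float)
    m=((r>165)&(im[y0:y1,x0:x1,0]>140)).astype(np.uint8)
    cs,_=cv2.findContours(m,cv2.RETR_EXTERNAL,cv2.CHAIN_APPROX_NONE); c=max(cs,key=cv2.contourArea)
    k=np.zeros_like(m); cv2.drawContours(k,[c],-1,1,-1); ys,xs=np.nonzero(k)
    w=np.clip(r-110,0,None)[ys,xs]
    p=np.array([xs.mean()+x0,ys.mean()+y0]); print(n,p,len(xs)); return p
ps=lab("side",s,(168,118,205,142)); pt=lab("top",t,(118,172,146,212))
print(pl("side",ps,.15),pl("top",pt,.15))
o1,d1=ray("side",ps);o2,d2=ray("top",pt)
A=np.column_stack([d1,-d2]);k=np.linalg.lstsq(A,o2-o1,rcond=None)[0]
print("tri",(o1+k[0]*d1+o2+k[1]*d2)/2,"gap",np.linalg.norm(A@k-(o2-o1)))
a,b=crop(s,160,105,220,165,9),crop(t,95,160,155,220,9)
for im,(n,x0,y0) in ((a,("side",160,105)),(b,("top",95,160))):
    c=np.array([.5575,.2825]); 
    th=np.radians(-13.8); R=np.array([[np.cos(th),-np.sin(th)],[np.sin(th),np.cos(th)]])
    for hx,hy,z in((.045,.022,.15),(.0395,.0235,.1),(.120,.1,.1),):
        q=[np.r_[c+R@np.array([sx*hx,sy*hy]),z] for sx,sy in((1,1),(1,-1),(-1,-1),(-1,1))]
        uv=((proj(n,q)-[x0,y0]+.5)*9).astype(int); cv2.polylines(im,[uv],True,(0,255,255),1)
cv2.imwrite("pics/c7.png",np.hstack([a,b])[:, :]) if 0 else cv2.imwrite("pics/c7.png",cv2.resize(np.hstack([a,b]),(800,400)))
E
```

```text
side [184.10465116 127.98837209] 86
top [130.44117647 192.34558824] 136
[0.55787143 0.28499094 0.15      ] [0.55833795 0.2817754  0.15      ]
tri [0.55731087 0.28205242 0.15197536] gap 0.002371164919694235
```

View pics/c7.png

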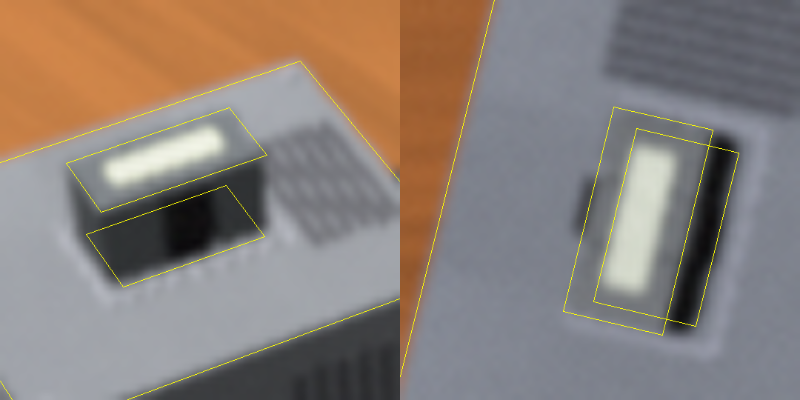

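Call:
send_rows:
  series:
    - {"tx": 1.8,"ty": 5.7,"tz": 0,"wx": 0,"wy": 0.006,"wz": -0.013,"jaw": 0}
    - {"tx": 1.8,"ty": 5.7,"tz": 0,"wx": 0,"wy": 0,"wz": 0,"jaw": 0}
    - {"tx": 1.8,"ty": 5.7,"tz": 0,"wx": 0,"wy": 0,"wz": 0,"jaw": 0}
    - {"tx": 1.8,"ty": 5.7,"tz": 0,"wx": 0,"wy": 0,"wz": 0,"jaw": 0}
    - {"tx": 1.8,"ty": 5.7,"tz": 0,"wx": 0,"wy": 0,"wz": 0,"jaw": 0}

```text
t: 9.55
tool_pos: [0.5626, 0.1475, 0.262]
tool_rot: [0.372, 3.118, 0.01]
contact_force: [1.0, 0.2, 0.4]
opening: 0.0854
```

Call:
send_rows:
  series:
    - {"tx": 1.8,"ty": 5.7,"tz": 0,"wx": 0,"wy": 0,"wz": 0,"jaw": 0}
    - {"tx": 1.8,"ty": 5.0,"tz": 0,"wx": 0,"wy": 0,"wz": 0,"jaw": 0}
    - {"tx": 0,"ty": 0,"tz": 0,"wx": 0,"wy": 0,"wz": 0,"jaw": 0}

```text
t: 9.93
tool_pos: [0.5506, 0.267, 0.2643]
tool_rot: [0.36, 3.118, 0.011]
contact_force: [0.1, -0.9, -0.2]
opening: 0.0851
```

```bash
python3 -c "
from h import *
plan([.558,.283,.2],76.2)"
```

```text
t 9.93 pos [0.5506 0.267  0.2643] yaw 76.8 q6 -1.01 open 0.0851 F [ 0.1 -0.9 -0.2]
turn(rad) [0.008 0.002 0.011] shift now-axes(cm) [-0.34  1.68  6.45] shift after-turn axes [-0.33  1.73  6.43]
```

Call:
send_rows:
  series:
    - {"tx": -0.3,"ty": 1.7,"tz": 2,"wx": 0.008,"wy": 0.002,"wz": 0.011,"jaw": 0}
    - {"tx": 0,"ty": 0,"tz": 3,"wx": 0,"wy": 0,"wz": 0,"jaw": 0}
    - {"tx": 0,"ty": 0,"tz": 0,"wx": 0,"wy": 0,"wz": 0,"jaw": 0}
    - {"tx": 0,"ty": 0,"tz": 0,"wx": 0,"wy": 0,"wz": 0,"jaw": 0}

```text
t: 10.42
tool_pos: [0.5591, 0.2807, 0.2167]
tool_rot: [0.378, 3.115, -0.002]
contact_force: [0.0, -0.1, 0.3]
opening: 0.0854
```

```bash
python3 -c "
from h import *
plan([.558,.283,.15],76.2)
s=snap('side','side4');t=snap('top','top4')
cv2.imwrite('pics/c8.png',np.hstack([crop(s,140,80,240,180,4),crop(t,85,140,185,240,4)]))"
```

```text
t 10.43 pos [0.5591 0.2807 0.2167] yaw 76.2 q6 -0.98 open 0.0854 F [ 0.  -0.1  0.3]
turn(rad) [-0.     0.004 -0.001] shift now-axes(cm) [0.19 0.2  6.66] shift after-turn axes [0.16 0.2  6.67]
```

View pics/c8.png

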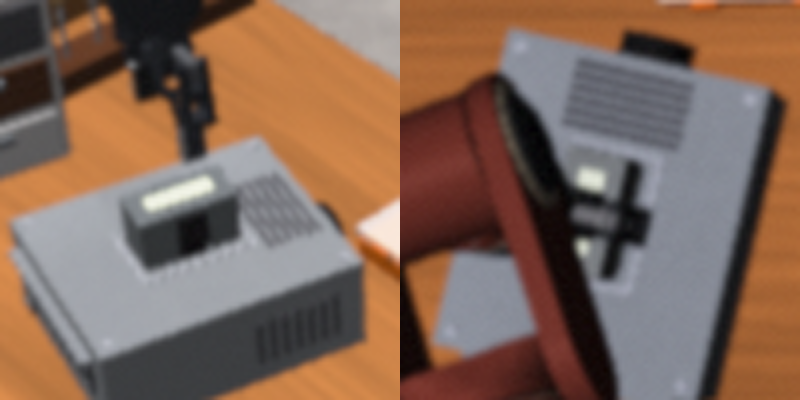

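Call:
send_rows:
  series:
    - {"tx": 0.15,"ty": 0.2,"tz": 2,"wx": 0,"wy": 0.004,"wz": 0,"jaw": 0}
    - {"tx": 0,"ty": 0,"tz": 2,"wx": 0,"wy": 0,"wz": 0,"jaw": 0}
    - {"tx": 0,"ty": 0,"tz": 0,"wx": 0,"wy": 0,"wz": 0,"jaw": 0}
    - {"tx": 0,"ty": 0,"tz": 0,"wx": 0,"wy": 0,"wz": 0,"jaw": 0}

```text
t: 11.02
tool_pos: [0.5583, 0.2829, 0.1746]
tool_rot: [0.379, 3.118, 0.0]
contact_force: [0.1, 0.1, 0.4]
opening: 0.0853
```

```bash
python3 -c "
from h import *
plan([.558,.283,.122],76.2)"
```

```text
t 11.03 pos [0.5583 0.2829 0.1746] yaw 76.1 q6 -0.98 open 0.0853 F [0.1 0.1 0.4]
turn(rad) [ 0.     0.001 -0.001] shift now-axes(cm) [0.04 0.   5.26] shift after-turn axes [0.03 0.   5.26]
```

Call:
send_rows:
  series:
    - {"tx": 0,"ty": 0,"tz": 1.5,"wx": 0,"wy": 0,"wz": 0,"jaw": 0}
    - {"tx": 0,"ty": 0,"tz": 1.5,"wx": 0,"wy": 0,"wz": 0,"jaw": 0}
    - {"tx": 0,"ty": 0,"tz": 1,"wx": 0,"wy": 0,"wz": 0,"jaw": 0}
    - {"tx": 0,"ty": 0,"tz": 0,"wx": 0,"wy": 0,"wz": 0,"jaw": 0}
    - {"tx": 0,"ty": 0,"tz": 0,"wx": 0,"wy": 0,"wz": 0,"jaw": 0}

```text
t: 11.65
tool_pos: [0.5584, 0.283, 0.1317]
tool_rot: [0.379, 3.118, -0.0]
contact_force: [-0.4, -0.4, 0.5]
opening: 0.0853
```

```bash
python3 -c "
from h import *
plan([.558,.283,.122],76.2)
s=snap('side','side5')
cv2.imwrite('pics/c9.png',crop(s,140,80,240,160,7))"
```

```text
t 11.65 pos [0.5584 0.283  0.1317] yaw 76.1 q6 -0.98 open 0.0853 F [-0.4 -0.4  0.5]
turn(rad) [ 0.     0.001 -0.001] shift now-axes(cm) [ 0.04 -0.    0.97] shift after-turn axes [ 0.04 -0.    0.97]
```

View pics/c9.png

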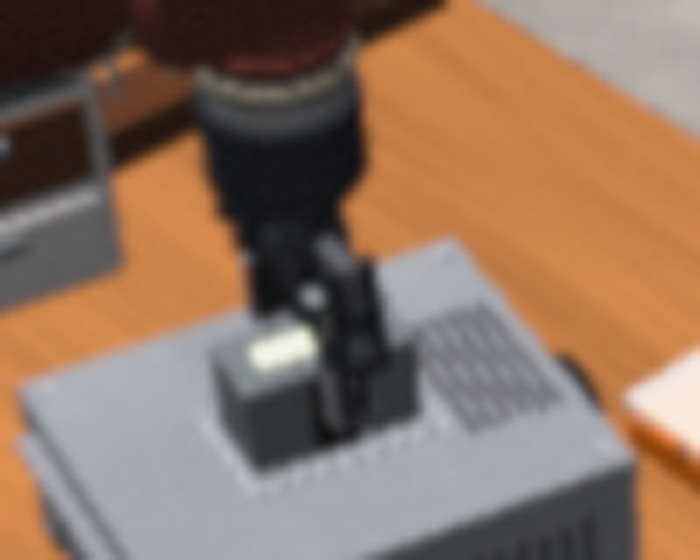

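```bash
python3 -c "
from h import *
th=np.radians(-13.8);x=np.array([np.cos(th),np.sin(th)]);y=np.array([-x[1],x[0]])
c=np.array([.558,.283])
for sx in(-.013,0,.013): print(proj('side',[np.r_[c-.028*y+sx*x,z] for z in(.113,.145)]).round(1).tolist())
im=cv2.imread('pics/side0.png');b=crop(im,165,115,205,155,15);
for p in proj('side',[np.r_[c-.028*y+sx*x,z] for sx in(-.013,.013) for z in(.113,.145)]): cv2.circle(b,tuple(((p-[165,115]+.5)*15).astype(int)),4,(0,255,255),-1)
cv2.imwrite('pics/c10.png',b)"
```

```text
[[185.4, 142.7], [184.5, 135.3]]
[[189.0, 141.5], [188.1, 134.1]]
[[192.5, 140.2], [191.7, 132.8]]
```

View pics/c10.png

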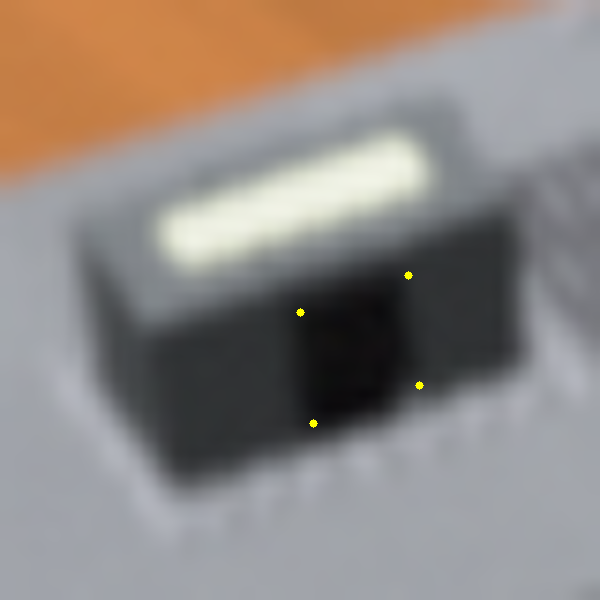

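Call:
send_rows:
  series:
    - {"tx": 0,"ty": 0,"tz": 0.9,"wx": 0,"wy": 0,"wz": 0,"jaw": 0}
    - {"tx": 0,"ty": 0,"tz": 0,"wx": 0,"wy": 0,"wz": 0,"jaw": 0.2}
    - {"tx": 0,"ty": 0,"tz": 0,"wx": 0,"wy": 0,"wz": 0,"jaw": 0.28}
    - {"tx": 0,"ty": 0,"tz": 0,"wx": 0,"wy": 0,"wz": 0,"jaw": 0.3}
  squeeze: 40

```text
t: 12.2
tool_pos: [0.5589, 0.2832, 0.1233]
tool_rot: [0.379, 3.116, 0.001]
contact_force: [-0.3, -0.1, 0.3]
opening: 0.0599
```

Call:
send_rows:
  series:
    - {"tx": 0,"ty": 0,"tz": 0,"wx": 0,"wy": 0,"wz": 0,"jaw": 0.37}
    - {"tx": 0,"ty": 0,"tz": 0,"wx": 0,"wy": 0,"wz": 0,"jaw": 0.37}

```text
t: 12.45
tool_pos: [0.5589, 0.2826, 0.1236]
tool_rot: [0.379, 3.116, -0.001]
contact_force: [-0.4, -1.1, 0.4]
opening: 0.0541
```

```bash
python3 -c "
from h import *
plan([.558,.283,.122],76.2)"
```

```text
t 12.45 pos [0.5589 0.2826 0.1236] yaw 76.1 q6 -0.98 open 0.0541 F [-0.4 -1.1  0.4]
turn(rad) [-0.     0.002 -0.001] shift now-axes(cm) [0.1  0.02 0.16] shift after-turn axes [0.1  0.02 0.16]
```

Call:
send_rows:
  series:
    - {"tx": 0,"ty": 0,"tz": 0,"wx": 0,"wy": 0,"wz": 0,"jaw": 0.42}
    - {"tx": 0,"ty": 0,"tz": 0,"wx": 0,"wy": 0,"wz": 0,"jaw": 0.5}
    - {"tx": 0,"ty": 0,"tz": 0,"wx": 0,"wy": 0,"wz": 0,"jaw": 0.7}
    - {"tx": 0,"ty": 0,"tz": 0,"wx": 0,"wy": 0,"wz": 0,"jaw": 0.7}

```text
t: 12.95
tool_pos: [0.5595, 0.2829, 0.1249]
tool_rot: [0.378, 3.115, 0.001]
contact_force: [-0.4, -1.4, 2.0]
opening: 0.0453
```

```bash
python3 -c "
from h import *
plan([.558,.283,.122],76.2)"
```

```text
t 12.95 pos [0.5595 0.2829 0.1249] yaw 76.1 q6 -0.98 open 0.0453 F [-0.4 -1.4  2. ]
turn(rad) [ 0.001  0.004 -0.001] shift now-axes(cm) [ 0.15 -0.02  0.29] shift after-turn axes [ 0.15 -0.02  0.29]
```

Call:
send_rows:
  series:
    - {"tx": 0,"ty": 0,"tz": -0.5,"wx": 0,"wy": 0,"wz": 0,"jaw": 0.7}
    - {"tx": 0,"ty": 0,"tz": -0.7,"wx": 0,"wy": 0,"wz": 0,"jaw": 0.7}
    - {"tx": 0,"ty": 0,"tz": 0,"wx": 0,"wy": 0,"wz": 0,"jaw": 0.7}

```text
t: 13.32
tool_pos: [0.5581, 0.2829, 0.1349]
tool_rot: [0.379, 3.118, 0.0]
contact_force: [-0.1, -0.0, -2.9]
opening: 0.0449
```

```bash
python3 -c "
from h import *
plan([.559,.283,.19],76.2)
s=snap('side','side6')
cv2.imwrite('pics/c11.png',crop(s,140,80,240,160,7))"
```

```text
t 13.32 pos [0.5581 0.2829 0.1349] yaw 76.1 q6 -0.98 open 0.0449 F [-0.1 -0.  -2.9]
turn(rad) [ 0.     0.    -0.001] shift now-axes(cm) [-0.09  0.03 -5.51] shift after-turn axes [-0.08  0.03 -5.51]
```

View pics/c11.png

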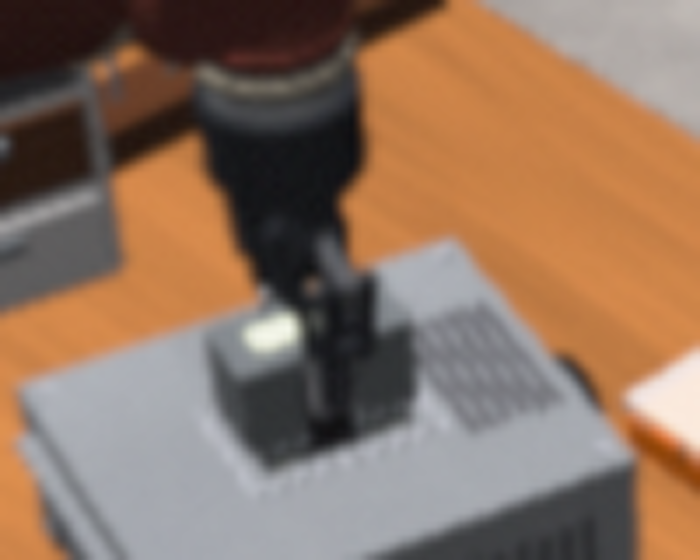

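Call:
send_rows:
  series:
    - {"tx": 0,"ty": 0,"tz": -1,"wx": 0,"wy": 0,"wz": 0,"jaw": 0.7}
    - {"tx": 0,"ty": 0,"tz": -1.2,"wx": 0,"wy": 0,"wz": 0,"jaw": 0.7}
    - {"tx": 0,"ty": 0,"tz": -1.2,"wx": 0,"wy": 0,"wz": 0,"jaw": 0.7}
    - {"tx": 0,"ty": 0,"tz": -1,"wx": 0,"wy": 0,"wz": 0,"jaw": 0.7}

```text
t: 13.88
tool_pos: [0.5578, 0.2825, 0.1805]
tool_rot: [-0.379, -3.118, 0.002]
contact_force: [1.1, 0.8, -3.3]
opening: 0.0449
```

```bash
python3 -c "
from h import *
plan([.558,.283,.22],76.2)"
```

```text
t 13.88 pos [0.5578 0.2825 0.1805] yaw 76.1 q6 -0.98 open 0.0449 F [ 1.1  0.8 -3.3]
turn(rad) [-0.001 -0.    -0.001] shift now-axes(cm) [-0.    0.05 -3.95] shift after-turn axes [-0.    0.05 -3.95]
```

Call:
send_rows:
  series:
    - {"tx": 0,"ty": 0,"tz": -1.2,"wx": 0,"wy": 0,"wz": 0,"jaw": 0.7}
    - {"tx": 0,"ty": 0,"tz": -2,"wx": 0,"wy": 0,"wz": 0,"jaw": 0.7}
    - {"tx": 0,"ty": 0,"tz": -2,"wx": 0,"wy": 0,"wz": 0,"jaw": 0.7}
    - {"tx": 0,"ty": 0,"tz": -1.5,"wx": 0,"wy": 0,"wz": 0,"jaw": 0.7}
    - {"tx": 0,"ty": 0,"tz": 0,"wx": 0,"wy": 0,"wz": 0,"jaw": 0.7}

```text
t: 14.5
tool_pos: [0.5584, 0.2832, 0.2557]
tool_rot: [0.379, 3.116, 0.002]
contact_force: [0.1, 0.5, -3.1]
opening: 0.0453
```

```bash
python3 -c "
from h import *
plan([.573,-.2493,.25],87.4)
s=snap('side','side7');cv2.imwrite('pics/c12.png',crop(s,120,40,240,190,4))"
```

```text
t 14.5 pos [0.5584 0.2832 0.2557] yaw 76.1 q6 -0.98 open 0.0453 F [ 0.1  0.5 -3.1]
turn(rad) [ 0.002  0.003 -0.196] shift now-axes(cm) [-14.17 -51.35   0.51] shift after-turn axes [ -3.88 -53.13   0.57]
```

View pics/c12.png

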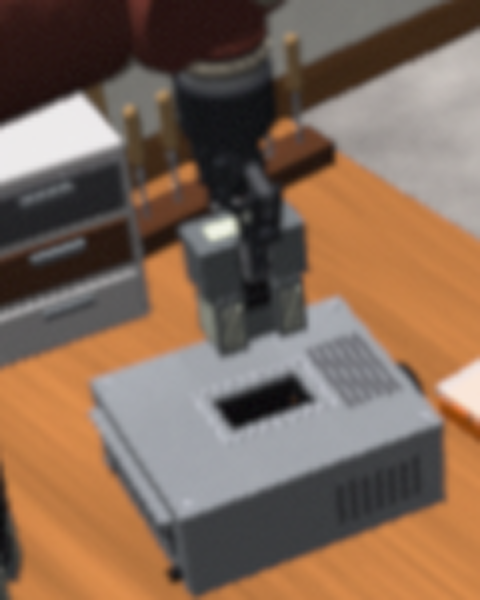

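Call:
send_rows:
  series:
    - {"tx": 0,"ty": 0,"tz": 0,"wx": 0,"wy": 0,"wz": -0.098,"jaw": 0.7}
    - {"tx": 0,"ty": -1,"tz": 0,"wx": 0,"wy": 0,"wz": -0.098,"jaw": 0.7}
    - {"tx": -0.3,"ty": -2.5,"tz": 0,"wx": 0,"wy": 0,"wz": 0,"jaw": 0.7}
    - {"tx": -0.3,"ty": -4,"tz": 0,"wx": 0,"wy": 0,"wz": 0,"jaw": 0.7}
    - {"tx": -0.3,"ty": -4,"tz": 0,"wx": 0,"wy": 0,"wz": 0,"jaw": 0.7}

```text
t: 15.18
tool_pos: [0.5585, 0.1667, 0.2479]
tool_rot: [-0.053, -3.132, 0.003]
contact_force: [1.4, -0.4, -2.5]
opening: 0.0445
```

Call:
send_rows:
  series:
    - {"tx": -0.3,"ty": -4,"tz": 0,"wx": 0,"wy": 0,"wz": 0,"jaw": 0.7}
    - {"tx": -0.3,"ty": -4,"tz": 0,"wx": 0,"wy": 0,"wz": 0,"jaw": 0.7}
    - {"tx": -0.3,"ty": -4,"tz": 0,"wx": 0,"wy": 0,"wz": 0,"jaw": 0.7}
    - {"tx": -0.3,"ty": -4,"tz": 0,"wx": 0,"wy": 0,"wz": 0,"jaw": 0.7}
    - {"tx": -0.3,"ty": -4,"tz": 0,"wx": 0,"wy": 0,"wz": 0,"jaw": 0.7}

```text
t: 15.8
tool_pos: [0.5633, -0.0399, 0.2415]
tool_rot: [-0.052, -3.122, 0.002]
contact_force: [0.5, 0.2, -2.8]
opening: 0.0449
```

```bash
python3 -c "
from h import *
plan([.573,-.2493,.25],87.4)"
```

```text
t 15.8 pos [ 0.5633 -0.0399  0.2415] yaw 88.1 q6 -1.74 open 0.0449 F [ 0.5  0.2 -2.8]
turn(rad) [-0.002 -0.019  0.012] shift now-axes(cm) [ -1.65 -20.9   -0.84] shift after-turn axes [ -1.92 -20.87  -0.85]
```

Call:
send_rows:
  series:
    - {"tx": -0.4,"ty": -4,"tz": 0,"wx": -0.002,"wy": -0.019,"wz": 0.012,"jaw": 0.7}
    - {"tx": -0.4,"ty": -4,"tz": 0,"wx": 0,"wy": 0,"wz": 0,"jaw": 0.7}
    - {"tx": -0.4,"ty": -3,"tz": 0,"wx": 0,"wy": 0,"wz": 0,"jaw": 0.7}
    - {"tx": 0,"ty": -1,"tz": 0,"wx": 0,"wy": 0,"wz": 0,"jaw": 0.7}
    - {"tx": 0,"ty": 0,"tz": 0,"wx": 0,"wy": 0,"wz": 0,"jaw": 0.7}

```text
t: 16.42
tool_pos: [0.5671, -0.1655, 0.2351]
tool_rot: [-0.078, -3.131, -0.006]
contact_force: [0.8, 0.2, -2.7]
opening: 0.0453
```

```bash
python3 -c "
from h import *
plan([.573,-.2493,.25],87.4)
s=snap('side','side8');t=snap('top','top8')
cv2.imwrite('pics/c13.png',np.hstack([crop(s,200,100,350,300,2.5),crop(t,230,110,380,310,2.5)]))"
```

```text
t 16.43 pos [ 0.5671 -0.1655  0.2351] yaw 87.1 q6 -1.93 open 0.0453 F [ 0.8  0.2 -2.7]
turn(rad) [ 0.004 -0.009 -0.005] shift now-axes(cm) [-0.99 -8.34 -1.53] shift after-turn axes [-0.97 -8.35 -1.49]
```

View pics/c13.png

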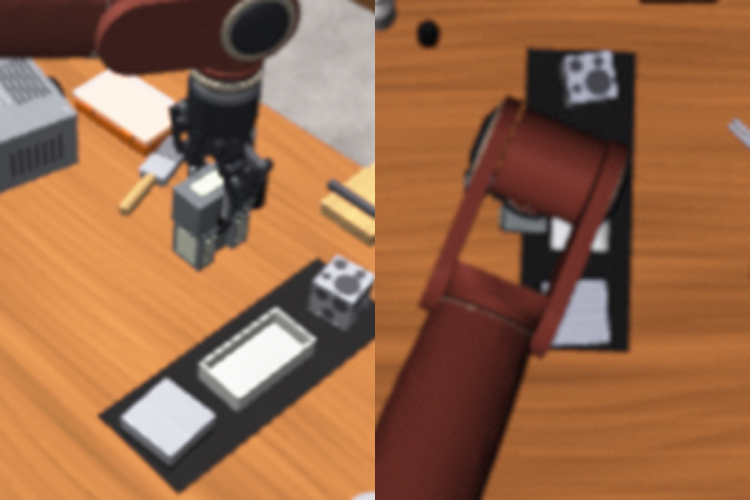

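```bash
python3 -c "
from h import *
s=cv2.imread('pics/side8.png');x0,y0=265,215
b=crop(s,x0,y0,x0+70,y0+60,10)
th=np.radians(-2.7);x=np.array([np.cos(th),np.sin(th)]);y=np.array([-x[1],x[0]])
c=np.array([.5729,-.2493])
for z in(.002,.03):
  q=[np.r_[c+sx*.065*x+sy*.033*y,z] for sx,sy in((1,1),(1,-1),(-1,-1),(-1,1))]
  cv2.polylines(b,[((proj('side',q)-[x0,y0]+.5)*10).astype(int)],True,(0,0,255),1)
cv2.imwrite('pics/c14.png',b)"
```

```text
(no output)
```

View pics/c14.png

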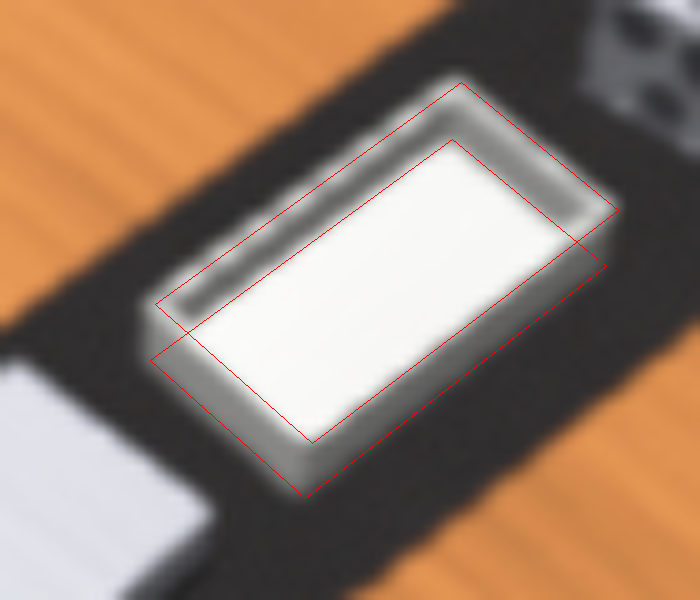

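Call:
send_rows:
  series:
    - {"tx": -0.4,"ty": -3,"tz": 0,"wx": 0.004,"wy": -0.009,"wz": -0.005,"jaw": 0.7}
    - {"tx": -0.3,"ty": -3,"tz": 0.5,"wx": 0,"wy": 0,"wz": 0,"jaw": 0.7}
    - {"tx": -0.2,"ty": -1.2,"tz": 1,"wx": 0,"wy": 0,"wz": 0,"jaw": 0.7}
    - {"tx": 0,"ty": 0,"tz": 1.5,"wx": 0,"wy": 0,"wz": 0,"jaw": 0.7}
    - {"tx": 0,"ty": 0,"tz": 0,"wx": 0,"wy": 0,"wz": 0,"jaw": 0.7}

```text
t: 17.15
tool_pos: [0.5739, -0.2316, 0.2027]
tool_rot: [-0.055, -3.141, -0.005]
contact_force: [0.1, -0.5, -2.2]
opening: 0.045
```

```bash
python3 -c "
from h import *
plan([.573,-.249,.147],87.4)"
```

```text
t 17.15 pos [ 0.5739 -0.2316  0.2027] yaw 88.0 q6 -2.04 open 0.045 F [ 0.1 -0.5 -2.2]
turn(rad) [ 0.003 -0.001  0.01 ] shift now-axes(cm) [ 0.03 -1.76  5.56] shift after-turn axes [ 0.01 -1.74  5.57]
```

Call:
send_rows:
  series:
    - {"tx": 0,"ty": -1.1,"tz": 1,"wx": 0.003,"wy": 0,"wz": 0.01,"jaw": 0.7}
    - {"tx": 0,"ty": -0.6,"tz": 1.5,"wx": 0,"wy": 0,"wz": 0,"jaw": 0.7}
    - {"tx": 0,"ty": 0,"tz": 1.2,"wx": 0,"wy": 0,"wz": 0,"jaw": 0.7}
    - {"tx": 0,"ty": 0,"tz": 0.8,"wx": 0,"wy": 0,"wz": 0,"jaw": 0.7}
    - {"tx": 0,"ty": 0,"tz": 0,"wx": 0,"wy": 0,"wz": 0,"jaw": 0.7}

```text
t: 17.77
tool_pos: [0.5731, -0.2479, 0.1538]
tool_rot: [-0.07, -3.139, -0.002]
contact_force: [-0.1, 0.7, -2.6]
opening: 0.0454
```

```bash
python3 -c "
from h import *
plan([.573,-.249,.147],87.4)
s=snap('side','side9')
cv2.imwrite('pics/c15.png',crop(s,240,120,370,270,4))"
```

```text
t 17.77 pos [ 0.5731 -0.2479  0.1538] yaw 87.5 q6 -2.05 open 0.0454 F [-0.1  0.7 -2.6]
turn(rad) [ 0.001 -0.002  0.001] shift now-axes(cm) [-0.   -0.11  0.68] shift after-turn axes [ 0.   -0.11  0.68]
```

View pics/c15.png

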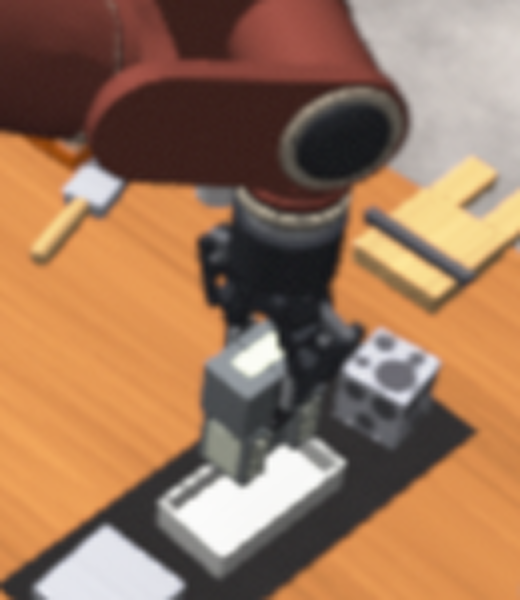

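Call:
send_rows:
  series:
    - {"tx": 0,"ty": -0.1,"tz": 0.5,"wx": 0,"wy": -0.002,"wz": 0,"jaw": 0.7}
    - {"tx": 0,"ty": 0,"tz": 0.3,"wx": 0,"wy": 0,"wz": 0,"jaw": 0.7}
    - {"tx": 0,"ty": 0,"tz": 0,"wx": 0,"wy": 0,"wz": 0,"jaw": 0.7}
    - {"tx": 0,"ty": 0,"tz": 0,"wx": 0,"wy": 0,"wz": 0,"jaw": 0.7}

```text
t: 18.32
tool_pos: [0.5742, -0.2494, 0.1476]
tool_rot: [0.069, 3.137, -0.001]
contact_force: [0.5, -0.1, -2.8]
opening: 0.0449
```

```bash
python3 -c "
from h import *
plan([.573,-.249,.147],87.4)
s=snap('side','side10');t=snap('top','top10')
x0,y0=270,180;b=crop(s,x0,y0,x0+70,y0+80,7)
th=np.radians(-2.6);x=np.array([np.cos(th),np.sin(th)]);y=np.array([-x[1],x[0]])
c=np.array([.572,-.249])
for z,hx,hy in((.067,.0385,.0225),(.172,.045,.022),(.03,.065,.033)):
  q=[np.r_[c+sx*hx*x+sy*hy*y,z] for sx,sy in((1,1),(1,-1),(-1,-1),(-1,1))]
  cv2.polylines(b,[((proj('side',q)-[x0,y0]+.5)*7).astype(int)],True,(0,0,255),1)
cv2.imwrite('pics/c16.png',b)"
```

```text
t 18.32 pos [ 0.5742 -0.2494  0.1476] yaw 87.5 q6 -2.06 open 0.0449 F [ 0.5 -0.1 -2.8]
turn(rad) [-0.001  0.004  0.001] shift now-axes(cm) [0.12 0.03 0.06] shift after-turn axes [0.12 0.03 0.06]
```

View pics/c16.png

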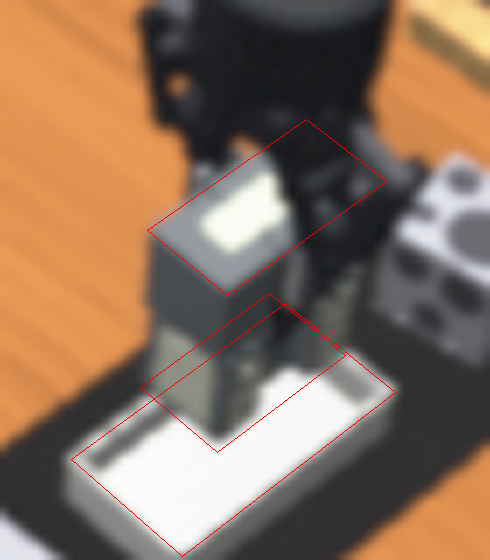

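View pics/side10.png

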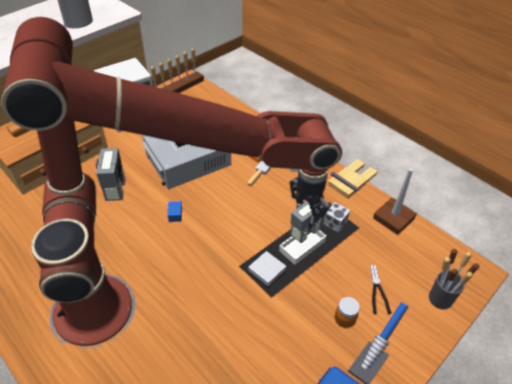

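Call:
send_rows:
  series:
    - {"tx": 0.15,"ty": 0,"tz": 0,"wx": 0,"wy": 0.003,"wz": 0,"jaw": 0.7}
    - {"tx": 0,"ty": 0,"tz": 0,"wx": 0,"wy": 0,"wz": 0,"jaw": 0.7}
    - {"tx": 0,"ty": 0,"tz": 0,"wx": 0,"wy": 0,"wz": 0,"jaw": 0.7}

```text
t: 18.8
tool_pos: [0.5727, -0.2494, 0.1479]
tool_rot: [0.069, 3.14, -0.001]
contact_force: [-0.3, -0.1, -3.2]
opening: 0.045
```

```bash
python3 -c "
from h import *
plan([.573,-.249,.147],87.4)
print(ctrl.finish_job())"
```

```text
t 18.8 pos [ 0.5727 -0.2494  0.1479] yaw 87.5 q6 -2.06 open 0.045 F [-0.3 -0.1 -3.2]
turn(rad) [-0.001  0.001  0.001] shift now-axes(cm) [-0.03  0.04  0.09] shift after-turn axes [-0.03  0.04  0.09]
the job is handed in; nothing more can be done
None
```

I set the tray on the mat midway between the two blocks and let go of it. I then squeezed both catches on the smaller cassette, lifted it straight out of the extractor and carried it upright to the tray. I handed the job in at 18.8 s with the cassette still held over the tray.

**Last readings:**
- **Catches:** the finger opening was 45 mm, against 46 mm nominal for fully pressed, so both catches are in. The grip was 40 N.
- **Position:** the tool was within 1 mm of its target over the tray's centre and tilted about 0.001 rad. During the carry the tilt reached about 0.02 rad.
- **Load:** the tool carried about 3 N downward, which roughly fits the cassette's weight. No reading during the job showed a harmful force.

**Camera checks:** the last side picture shows the cassette upright over the tray, the blocks unmoved, and no other object in view disturbed.
- **Disagreement:** the tray's outline sat about 1 pixel (roughly 2 mm) from where I predicted. The cassette's bottom corner looked about 3 pixels higher than predicted, so the gap to the tray is about 4 cm.
- **Not checked:** the arm hid the tray from the top camera, so I did not confirm the last alignment from above. I also took no picture after the final 1.5 mm nudge, only a reading of the tool pose.

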